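# Re-lay the syringe pack that stands above the fill line, then lid and clip the order box

## Robot

A 7-joint arm with a two-finger parallel gripper is mounted at the origin on a cart in front of the work surface, level with it; the furniture and walls round the work are solid. World frame = base frame: x ahead of the robot, y to its left, z up, the work surface at z = 0. Lengths are in m, angles in rad, forces in N, time in s.
With the tool pointing down it reaches from about 0.4 to 0.9 m from the base axis. Payload 5.6 kg.
Tool frame: the origin (TCP) lies midway between the tips of the shut fingers; the grasp point (between the pads) lies 19 mm behind it; y points along the fingers, z is the direction in which the jaws open and shut, and the axes are right-handed (so a half turn about y gives the same grasp; the last joint's range is limited). The gripper opens to 92 mm and grips with 3 to 60 N. Pads are 20 mm wide; open, the fingers measure 128 mm over their backs; the gripper's body (75 mm by 189 mm) begins 69 mm behind the grasp point.
Start: joints at [1.17, 0.468, -0.012, 1.603, 0.006, 1.071, -0.056], TCP at [0.228, -0.609, 0.215] pointing down, gripper open.
Joint ranges: [-2.53, 2.53], [-0.31, 2.02], [-1.57, 1.55], [0.28, 2.44], [-1.29, 4.43], [0.15, 1.84], [-2.92, 2.92]. Speed limits (rad/s): [2.57, 2.57, 3.14, 3.14, 3.14, 3.14, 3.14].

## Interface

Orientations are given as a 3x3 rotation matrix whose columns are the frame's x, y, z axes.
In Python, from station import env, effector, solver, viewer, workorder, search_frame, tip_of gives the robot as it stands. Calls block until the motion is done:
- env.reach(position, orientation): joint-space move of the TCP to a pose.
- env.movel(position, frame=None, rate=0.15): straight line of the TCP; frame=None keeps the orientation; rate is the mean speed in m/s.
- env.goto_joints(angles): joint-space move.
- effector.release() and effector.grasp(squeeze=None): open the fingers fully, or close them until they stop; squeeze is the grip in N (None keeps the last).
- env.pause(seconds).
- solver.inverse_kinematics(position, orientation): joint angles nearest the present ones, or None.
- env.sense(): the state.
- viewer.read_camera(name): name is "scene" or "top" or "wrist"; returns (picture, depth): 384x512x3 uint8, red, green, blue; 384x512 float32, m along the optical axis (not along the pixel's ray), 0 where there is no reading.
- viewer.camera_info(name): a dict with "intrinsics" (3x3 intrinsics, pixels), "dist_coeffs" ([k1, k2, p1, p2, k3] as OpenCV has them; the pictures are not rectified), "eye" and "rotation" of the camera in the world; the wrist camera has in their place "T_tool_cam" (4x4, takes a point from camera to tool coordinates, whose origin is the TCP and whose axes are the tool frame's). Camera axes: x right, y up, looking along -z (the intrinsics and any distortion apply to the point x, -y, -z); pixel columns grow to the right and rows downward; lengths in m; the calibration is good to about 2 mm. A picture is of the moment at which its call begins: read the wrist's pose just before it. camera_info takes no time and is no camera call.
A pose or a line that the arm cannot do raises env.PlanningError and nothing moves.
- workorder.finish_job(): hands the job in, once; it reports no verdict.
Trained networks look in the newest picture that a camera, given by its name, has taken for a name from the list of things; names that differ only in an ending like _2 or _b are one class to them, and where a whole thing is asked for, a point or a joint stands for the part that bears it (a point fixed in the world has none). Each returns a list of dicts, best first, with "score" (0 to 1); they miss things now and then, are a little off and sometimes report something else, mostly with a low value. They report only what shows in the picture. A call takes as long as a camera call.
- search_frame(camera, name): "at" ([x, y, z] in m, in world coordinates, good to about 4 mm: the middle of the surface that is visible of it).
- tip_of(camera, name): "at" ([x, y, z] in m, in world coordinates, good to about 4 mm: a listed point, or the origin of a listed thing).
The state is a dict: "t": time; "joint_positions": joint angles; "joint_velocities": joint speeds; "tau": joint torques, N m; "ee_pos": TCP position; "tcp_rot": TCP orientation; "wrist_force": force on the tool from outside, world axes, zero at the start; "moment": the same for the moment, N m; "gripper_width": finger opening in m.
Only numpy, scipy, OpenCV 4.12 (cv2) and the standard library are available. Lean on these libraries where they do the work, as an engineer would, in place of code of your own. Each camera call takes 0.05 s, during which the arm holds its last target. There are 200 camera calls.

## Task

This order box will not close because three syringe packs are stacked in one bay. Lay the top pack flat on the single pack in the other bay, so that everything sits below the red fill line, then put the blue lid squarely on the box until it is fully seated all round, without forcing it down on the packs, and swing both orange clips fully shut over its edge. Do not knock over or push the other things on the worktop about.

Things in the scene. Friction and masses are not known exactly. Their poses are not given: they have to be found in the camera images.
- order_box: dark grey open plastic box, fixed to the worktop, outside 176 (x) x 200 (y) x 68 mm high; origin at the centre of its underside, z up. Walls 3 mm, inner floor 4 mm above the origin, cavity 170 (x) x 194 (y) mm. Red fill line inside at height 58 mm. A bay on each side of a low divider at y = 0 (3 mm thick, top at 20 mm); packs lie along x. Either bay may hold the stack of three. A clip at each y end
- box_mouth (a point): centre of the box's mouth at rim height, 68 mm above the box's origin. In a bay two packs reach 53 mm, three 78 mm above the box's origin
- bay_left (a point): middle of the bay on the box's +y side, on its inner floor (43 mm from the divider)
- bay_right (a point): middle of the bay on the box's -y side, on its inner floor (43 mm from the divider)
- pack_top: clear blister pack with a blue syringe, 150 x 60 mm, 26 mm thick at most (solid block 146 x 56 x 24.5 to grip), 30 g; origin at the centre of its underside, x along its length, z up. The top one of the stack of three (underside about 53 mm above the box's origin at the start, its top 10 mm above the rim); this is the one to re-lay
- pack_single: clear blister pack with a blue syringe, 150 x 60 mm, 26 mm thick at most (solid block 146 x 56 x 24.5 to grip), 30 g; origin at the centre of its underside, x along its length, z up. The one that lies alone in the other bay (underside 4 mm, top 28.5 mm above the box's origin)
- pack_mid: clear blister pack with a blue syringe, 150 x 60 mm, 26 mm thick at most (solid block 146 x 56 x 24.5 to grip), 30 g; origin at the centre of its underside, x along its length, z up. The middle one of the stack; stays where it is
- pack_low: clear blister pack with a blue syringe, 150 x 60 mm, 26 mm thick at most (solid block 146 x 56 x 24.5 to grip), 30 g; origin at the centre of its underside, x along its length, z up. The lowest one of the stack; stays where it is
- lid: blue lid, about 220 g, lying right way up on the worktop. Plate 192 (x) x 214 (y) x 6 mm; under it a plug frame 165 x 189 mm, 8 mm deep, which goes inside the box walls with 2.5 mm play a side. Origin at the centre of the plug frame's underside, z up. Seated, the plate rests on the rim: lid origin 60 mm above the box's origin, centred over it, lid x along box x (either way round)
- lid_handle (a point): centre of the lid's handle bar, 43 mm above the lid's origin on its middle axis; the bar is 100 mm long along the lid's x, 18 mm wide (y) and 14 mm high, with a clear gap of 22 mm beneath it to the plate; its top is 50 mm above the lid's origin
- clip_left (a joint): orange clip at the box's +y end: a plate 50 wide (x), 4 thick (outer face 2 mm outside its pin), top 34.5 mm above the pin, with a lip that hooks 14 mm inward over the lid. 0 = upright, shut (lip 1.5 mm above a seated lid); positive leans its top outward (starts at 0.5 to 0.65, limit 0.7 rad). Stays where left; about 2 N inward on its outer face swings it. Must be open while the lid goes on
- clip_right (a joint): the same clip at the box's -y end; 0 = shut, positive leans its top outward, away from the box
- clip_left_pin (a point): middle of clip_left's hinge pin, which runs along the box's x; 112 mm from the box's centre towards +y, 46 mm above the box's origin
- clip_right_pin (a point): middle of clip_right's hinge pin, which runs along the box's x; 112 mm from the box's centre towards -y, 46 mm above the box's origin
- clip_left_top (a point): point on the outer face of clip_left, 30 mm above its pin (moves with the clip), in the middle of its width
- clip_right_top (a point): point on the outer face of clip_right, 30 mm above its pin (moves with the clip), in the middle of its width
- dropper_bottle: clear squeeze bottle, 51 dia x 106 high mm, a bystander; origin at the centre of its underside
- powder_jar: white powder jar with a blue band, 68 dia x 130 high mm, a bystander; origin at the centre of its underside
- stock_crayon: fat cream and red marking crayon lying on the worktop, 24 x 119 x 24 mm, a bystander; origin at the centre of its underside

How it is judged:
On the way, in this order (a step that is already met when the one before it is completed fails the run):
1. the top pack lies flat on the single pack in the other bay, below the fill line, released (horizontal distance between pack_top and pack_single below 0.03 m and angle between pack_top's own z axis and vertical below 0.08 rad and z of pack_top in the frame of order_box below 0.036 m and angle between the x axis of pack_top and the x axis of order_box, either way round below 0.2 rad and contact force between the fingers and pack_top below 0.05 N), for 0.2 s.
2. the lid is fully seated on the rim (z of lid in the frame of order_box between 0.056 and 0.0625 m and horizontal distance between lid and order_box below 0.006 m and angle between the z axis of lid and the z axis of order_box, either way round below 0.02 rad and angle between the x axis of lid and the x axis of order_box, either way round below 0.06 rad and angle between lid's own z axis and vertical below 0.1 rad), for 0.2 s.
3. both clips are shut (all of step 2 and value of joint each of clip_left, clip_right below 0.12 rad), for 0.2 s.
At the end, for the whole second after the job is handed in: The moved pack lies flat and lengthwise on the single pack (centres within 30 mm) and all four packs are below the fill line; the lid is at rest on the rim (at most 2.5 mm high, 6 mm off centre, 0.06 rad turned, 0.02 rad tilted); both clips read under 0.12 rad (all of step 3 and horizontal distance between pack_top and pack_single below 0.03 m and angle between pack_top's own z axis and vertical below 0.08 rad and z of pack_top in the frame of order_box between -0.003 and 0.036 m and angle between the x axis of pack_top and the x axis of order_box, either way round below 0.2 rad and z of pack_low in the frame of order_box between -0.003 and 0.012 m and z of pack_mid in the frame of order_box between -0.003 and 0.036 m and z of pack_top in the frame of order_box below 0.036 m and z of pack_single in the frame of order_box between -0.003 and 0.012 m and horizontal distance between each of pack_low, pack_mid, pack_top, pack_single and order_box below 0.085 m and linear speed of lid below 0.02 m/s); the robot touches nothing.
It fails at once if the lid is forced down on a pack (over 12 N) (contact force between lid and pack_low above 12 N or contact force between lid and pack_mid above 12 N or contact force between lid and pack_top above 12 N or contact force between lid and pack_single above 12 N).
It fails at once if a bystander is pushed more than 30 mm or knocked over (distance of any of dropper_bottle, powder_jar, stock_crayon from where it was at the start of the episode above 0.03 m or angle between any of dropper_bottle, powder_jar's own z axis and vertical above 0.5 rad).
It also fails if it takes over 69 s, if anything falls off the work surface, if the arm or the gripper's body presses on something with over 40 N, if the wrist force passes 120 N, or if a joint passes its speed limit or range.

## Working session

There is one attempt and no reset: what is moved stays moved. The work goes in short steps, each a Python script; the robot and the scene stay as the last script left them, time stands still between calls to the robot, and variables do not carry over. Pictures are saved under pics/ and viewed, about 8 in all and at most 12, crops included, and the job is handed in when it is done.

```bash
ls; mkdir -p pics; cat > h.py <<'E'
import numpy as np, cv2
from station import env, effector, solver, viewer, workorder, search_frame, tip_of
def shot(cam,name=None):
    s=env.sense(); p,d=viewer.read_camera(cam)
    if name: cv2.imwrite(f'pics/{name}.png',p[:,:,::-1])
    return p,d,s
def cloud(cam,d,s):
    """HxWx3 world points (nan where no reading)"""
    i=viewer.camera_info(cam); K=np.array(i['intrinsics'],float); h,w=d.shape
    u,v=np.meshgrid(np.arange(w),np.arange(h))
    n=cv2.undistortPoints(np.stack([u,v],-1).reshape(-1,1,2).astype(float),K,np.array(i['dist_coeffs'],float)).reshape(h,w,2)
    P=np.stack([n[...,0]*d,-n[...,1]*d,-d],-1)
    if cam=='wrist':
        T=np.array(i['T_tool_cam']); P=P@T[:3,:3].T+T[:3,3]
        P=P@np.array(s['tcp_rot']).T+s['ee_pos']
    else: P=P@np.array(i['rotation']).T+i['eye']
    P[d<=0]=np.nan
    return P
E
python3 - <<'E'
from h import *
np.set_printoptions(precision=3,suppress=True)
s=env.sense();print(s['t'],s['ee_pos'],s['tcp_rot'],s['gripper_width'])
ims=[]
for c in('top','scene'):
    p,d,s=shot(c); ims.append(p); np.savez(f'{c}.npz',p=p,c=cloud(c,d,s))
    print(c,viewer.camera_info(c)['eye'])
    for n in('box_mouth','pack_top','pack_single','lid','lid_handle','clip_left_top','clip_right_top','clip_left_pin','clip_right_pin','dropper_bottle','powder_jar','stock_crayon','bay_left','bay_right'):
        r=tip_of(c,n); print(n,[(np.array(x['at']),round(x['score'],2)) for x in r[:2]])
cv2.imwrite('pics/top.png',ims[0][:,:,::-1]);cv2.imwrite('pics/scene.png',ims[1][:,:,::-1])
E
```

```text
pics
0.0 [ 0.227 -0.608  0.214] [[-0.937 -0.001  0.35 ]
 [-0.35   0.002 -0.937]
 [ 0.    -1.    -0.002]] 0.09204901812719139
top [ 0.506 -0.106  1.205]
box_mouth [(array([0.503, 0.055, 0.068]), 0.72)]
pack_top [(array([0.513, 0.108, 0.053]), 0.66)]
pack_single [(array([0.491, 0.016, 0.004]), 0.68)]
lid [(array([ 0.499, -0.406,  0.003]), 0.68), (array([0.492, 0.015, 0.002]), 0.19)]
lid_handle [(array([ 0.503, -0.406,  0.04 ]), 0.56), (array([0.51 , 0.099, 0.029]), 0.52)]
clip_left_top [(array([0.533, 0.181, 0.068]), 0.58)]
clip_right_top [(array([ 0.472, -0.071,  0.072]), 0.59)]
clip_left_pin []
clip_right_pin [(array([ 0.475, -0.048,  0.047]), 0.61)]
dropper_bottle [(array([ 0.686, -0.205, -0.   ]), 0.68), (array([ 0.625, -0.174, -0.005]), 0.21)]
powder_jar [(array([ 0.748, -0.129,  0.   ]), 0.91)]
stock_crayon [(array([ 0.625, -0.174, -0.002]), 0.84), (array([ 0.747, -0.129,  0.004]), 0.72)]
bay_left [(array([0.517, 0.095, 0.005]), 0.7), (array([0.535, 0.181, 0.07 ]), 0.23)]
bay_right [(array([0.493, 0.016, 0.003]), 0.69)]
scene [-0.06  -0.51   0.551]
box_mouth [(array([0.504, 0.06 
[... 270 characters left out ...]
(array([0.531, 0.166, 0.045]), 0.5), (array([0.543, 0.183, 0.072]), 0.45)]
clip_right_top [(array([0.506, 0.051, 0.003]), 0.67), (array([ 0.47 , -0.068,  0.073]), 0.51)]
clip_left_pin [(array([0.532, 0.162, 0.045]), 0.8), (array([ 0.502, -0.404,  0.048]), 0.28)]
clip_right_pin [(array([ 0.473, -0.049,  0.046]), 0.67)]
dropper_bottle [(array([ 0.687, -0.2  ,  0.001]), 0.94), (array([ 0.499, -0.406,  0.045]), 0.65)]
powder_jar [(array([ 0.751, -0.127, -0.002]), 0.81)]
stock_crayon [(array([ 0.628, -0.181, -0.001]), 0.84)]
bay_left [(array([0.512, 0.101, 0.001]), 0.7), (array([0.51 , 0.099, 0.   ]), 0.18)]
bay_right [(array([0.491, 0.015, 0.004]), 0.97), (array([ 0.475, -0.045,  0.046]), 0.29)]
```

View pics/top.png

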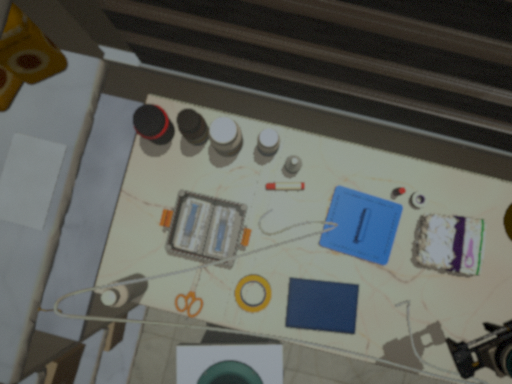

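View pics/scene.png

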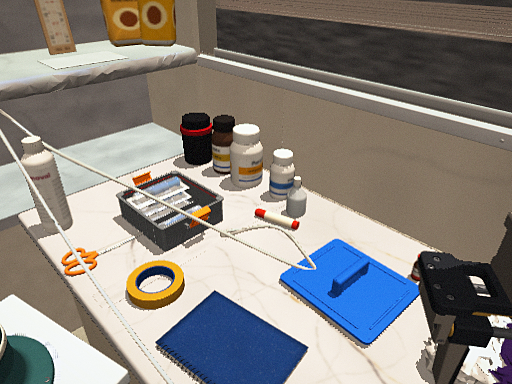

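The stack is in the +y bay and the lid lies at about (0.50, -0.41). The box yaw is about -0.26 rad. Next I'll check how high the cords are and fit rough outlines.

```bash
cat >> h.py <<'E'
def R(yaw):
    z=-np.array([-np.sin(yaw),np.cos(yaw),0]); y=np.array([0,0,-1.]); return np.stack([np.cross(y,z),y,z],1)
E
python3 - <<'E'
from h import *
np.set_printoptions(precision=3,suppress=True)
i=viewer.camera_info('wrist');T=np.array(i['T_tool_cam']);print(T,i['intrinsics'][0])
r=R(-.263); c=r@T[:3,3]; 
# put camera roughly over the box centre
tgt=np.array([.503-c[0],.057-c[1],.34]); print(tgt)
try: env.reach(tgt,r)
except env.PlanningError as e: print(e); env.reach(np.array([.503,.057,.34]),r)
p,d,s=shot('wrist','w1'); C=cloud('wrist',d,s); np.savez('w1.npz',p=p,c=C)
print(s['t'],s['ee_pos'],s['wrist_force'])
for n in('pack_top','pack_single','box_mouth','clip_left_pin','clip_right_pin','clip_left_top','clip_right_top'):
    print(n,[(np.array(x['at']),round(x['score'],2)) for x in tip_of('wrist',n)[:2]])
E
```

```text
[[-0.    -0.955 -0.297 -0.084]
 [ 0.     0.297 -0.955 -0.17 ]
 [ 1.    -0.     0.    -0.001]
 [ 0.     0.     0.     1.   ]] [322.167   0.    249.466]
[0.421 0.078 0.34 ]
4.0667 [0.422 0.077 0.34 ] [ 0.401 -0.361  0.104]
pack_top [(array([0.517, 0.107, 0.05 ]), 0.71)]
pack_single [(array([0.493, 0.018, 0.004]), 0.61)]
box_mouth [(array([0.505, 0.059, 0.071]), 0.61)]
clip_left_pin [(array([0.527, 0.168, 0.046]), 0.7)]
clip_right_pin [(array([ 0.48 , -0.053,  0.046]), 0.8)]
clip_left_top [(array([0.532, 0.184, 0.069]), 0.59)]
clip_right_top [(array([ 0.474, -0.068,  0.073]), 0.97), (array([ 0.475, -0.052,  0.042]), 0.34)]
```

View pics/w1.png

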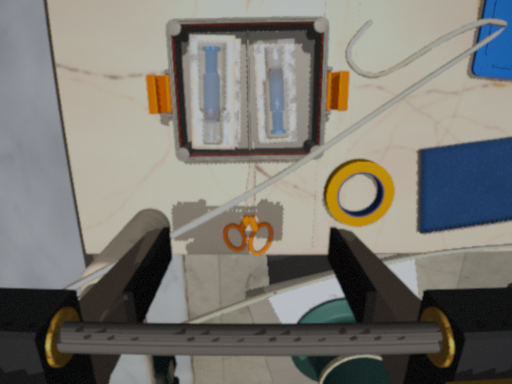

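The wrist view shows the box square to the tool: rim (167-328, 18-160), the stacked pack on the left at (210,92), the single pack on the right at (280,92), clips at (159,93) and (337,90). The cord passes in front of the box. Next I'll fit the box and packs from the depth data.

```bash
python3 - <<'E'
from h import *
np.set_printoptions(precision=4,suppress=True)
z=np.load('w1.npz'); p,c=z['p'].astype(int),z['c']
H=c[...,2]; reg=np.hypot(c[...,0]-.503,c[...,1]-.057)<.16
row=np.arange(384)[:,None]<200
col=p.max(2)-p.min(2)
rim=reg&row&(H>.060)&(H<.074)&(col<30)&(p.max(2)<190)
n,l,st,_=cv2.connectedComponentsWithStats(rim.astype(np.uint8)); k=1+st[1:,4].argmax(); q=c[l==k]
cv2.imwrite('/tmp/m.png',(l==k)*255.)
print('rim',len(q),st[k],np.median(q[:,2]))
rect=cv2.minAreaRect(q[:,:2].astype(np.float32));print(rect)
yaw=-.263
def loc(P,yaw,o): 
    e=np.array([np.cos(yaw),np.sin(yaw)]); d=P[:,:2]-o; return np.stack([d@e,d@[-e[1],e[0]]],1)
L=loc(q,yaw,[.503,.057]); 
# outer edges by percentile per strip -> line fits
for ax in(0,1):
  for sg in(-1,1):
    o=1-ax; bins=np.arange(-.07,.071,.01); pts=[]
    for b in bins:
        m=abs(L[:,o]-b)<.005; v=L[m,ax]*sg; v=v[v>.05]
        if len(v)>3: pts.append((b,sg*np.percentile(v,95),sg*np.percentile(v,5)))
    pts=np.array(pts)
    if len(pts)>3: print('xy'[ax],sg,'outer',np.median(pts[:,1]),'inner',np.median(pts[:,2]),'slope',np.polyfit(pts[:,0],pts[:,1],1)[0],len(pts))
for nm,lo,hi in(('top',.072,.09),('single',.022,.04)):
    m=reg&row&(H>lo)&(H<hi); n,l,st,_=cv2.connectedComponentsWithStats(m.astype(np.uint8)); k=1+st[1:,4].argmax(); q=c[l==k]
    L2=loc(q,yaw,[.503,.057]); print(nm,st[k],np.percentile(L2,[1,50,99],axis=0).ravel(),np.median(q[:,2]),cv2.minAreaRect(L2.astype(np.float32)))
E
```

```text
rim 3329 [ 166   16  163  146 3329] 0.06713791037345629
((0.5019189715385437, 0.05800430476665497), (0.20817674696445465, 0.18391521275043488), 75.86552429199219)
x -1 outer -0.09233684764687547 inner -0.08633814656840219 slope -0.016146101039165816 15
x 1 outer 0.08984715574717576 inner 0.08387836478664326 slope -0.01689775129443947 15
y -1 outer -0.10137370600713044 inner -0.09549825096148556 slope 0.01594552743468164 15
y 1 outer 0.10363517430684024 inner 0.09774716724459187 slope 0.013721236570280489 15
top [ 199   42   24  102 2072] [-0.0649  0.0352  0.004   0.0493  0.0584  0.0639] 0.07686478662739335 ((-0.0038078613579273224, 0.050006203353405), (0.030363265424966812, 0.1279248297214508), 88.587890625)
single [ 266   46   23   92 1729] [-0.0644 -0.0567 -0.004  -0.0397  0.0592 -0.0257] 0.027616860282494438 ((-0.002243340015411377, -0.04035027325153351), (0.1285933554172516, 0.031119490042328835), 3.4739480018615723)[ WARN:0@1.002] global loadsave.cpp:1063 imwrite_ Unsupported depth image for selected encoder is fallbacked to CV_8U.
```

```bash
python3 - <<'E'
from h import *
z=np.load('w1.npz'); p,c=z['p'].astype(int),z['c']
yaw=-.247;n=np.array([-np.sin(yaw),np.cos(yaw)])
print('col y_mm H_mm RGB, row 60 | row 130')
for u in range(170,330,3):
    o=[]
    for v in(60,130):
        P=c[v,u]; o.append(f"{(P[:2]-[.502,.058])@n*1e3:6.1f} {P[2]*1e3:5.1f} {p[v,u]}")
    print(u,' | '.join(o))
cv2.imwrite('pics/w1c.png',cv2.resize(z['p'][10:170,140:360,::-1],None,fx=3.5,fy=3.5,interpolation=cv2.INTER_CUBIC))
E
```

```text
col y_mm H_mm RGB, row 60 | row 130
170  100.3  67.3 [118 113 106] |  124.4  -0.4 [183 179 164]
173   97.4  62.7 [79 62 57] |  103.4  67.6 [159 156 142]
176   97.4  44.4 [38 34 32] |   99.7  65.8 [118 114 107]
179   97.1  25.6 [36 34 33] |   97.0  59.4 [84 39 35]
182   97.0   4.7 [101  98  92] |   97.9  35.4 [35 33 31]
185   92.6   4.0 [146 142 132] |   97.6  14.8 [38 39 37]
188   88.2   4.1 [145 142 133] |   95.3   2.9 [138 134 124]
191   75.4  53.5 [155 154 153] |   90.4   3.9 [155 148 138]
194   71.4  53.4 [168 171 170] |   77.0  54.1 [184 182 169]
197   67.5  53.0 [164 165 163] |   72.8  54.0 [183 187 187]
200   60.4  74.1 [152 150 140] |   68.9  52.2 [184 187 192]
203   56.1  77.7 [153 151 152] |   61.5  73.8 [161 158 151]
206   52.4  77.0 [109 125 144] |   57.0  77.5 [157 154 152]
209   48.7  76.6 [103 125 151] |   53.1  76.7 [159 158 157]
212   45.0  76.1 [100 123 148] |   48.9  78.5 [160 159 158]
215   41.1  76.8 [101 119 141] |   45.0  77.8 [153 151 150]
218   37.5  74.8 [151 150 149] |   41.3  74.4 [158 151 141]
221   33.9  72.6 [155 150 138] |   37.9  67.8 [146 139 130]
22
[... 1436 characters left out ...]
]
296  -70.9   3.6 [155 152 143] |  -73.0   4.3 [150 147 145]
299  -75.4   3.4 [155 150 141] |  -78.0   1.9 [141 136 128]
302  -79.9   3.2 [154 149 140] |  -82.7   2.4 [141 136 128]
305  -84.4   2.6 [152 148 138] |  -87.2   3.3 [142 136 127]
308  -88.6   3.7 [151 146 137] |  -92.0   2.6 [120 115 108]
311  -93.2   3.4 [87 82 78] |  -96.2   5.5 [70 68 64]
314  -96.6   8.9 [48 47 46] |  -97.2  23.9 [30 30 26]
317  -96.9  29.6 [32 29 29] |  -97.7  43.7 [50 31 29]
320  -96.5  51.7 [62 27 24] |  -97.5  64.8 [104  93  87]
323  -97.4  66.3 [107 103  97] | -101.1  67.1 [131 127 118]
326 -101.4  66.0 [135 132 123] | -120.9  -0.1 [181 181 167]
329 -120.6   0.0 [181 184 173] | -125.5   0.5 [184 185 169]
```

View pics/w1c.png

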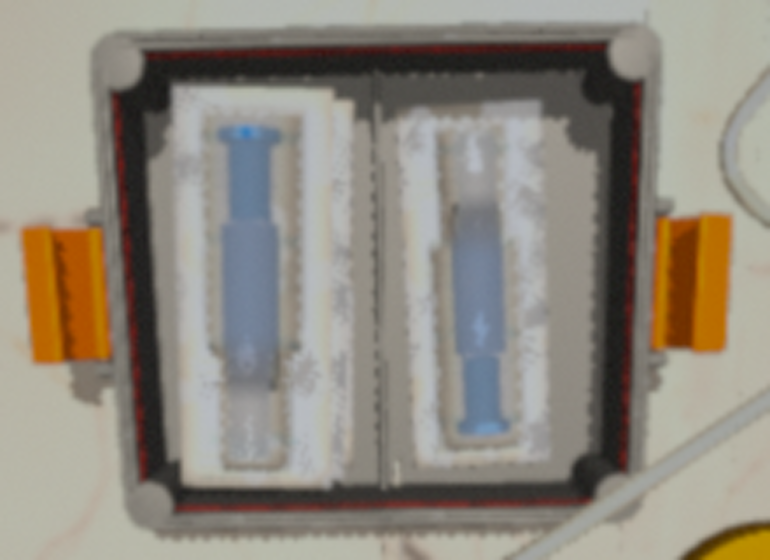

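The top pack's card spans y of about +19 to +77 in the box frame (centre +48), and the single pack is centred at about -42. The box centre is (0.502, 0.058) with yaw -0.247. The outer finger would hit the wall below the rim, so I'll grip just above rim height.

```bash
cat >> h.py <<'E'
YB=-.247; OB=np.array([.502,.058])
def B(x,y,z): # box coords -> world
    c,s=np.cos(YB),np.sin(YB); return np.array([OB[0]+c*x-s*y,OB[1]+s*x+c*y,z])
def st(m=''):
    s=env.sense(); print(m,round(s['t'],2),np.round(s['ee_pos'],4),'F',np.round(s['wrist_force'],2),'w',round(s['gripper_width'],4)); return s
E
python3 - <<'E'
from h import *
r=R(YB)
env.reach(B(0,.047,.15),r); env.movel(B(0,.047,.0695)); st('down')
effector.grasp(15); st('grip')
env.movel(B(0,.047,.125),rate=.1); s=st('lift')
p,d,s=shot('wrist','w2')
E
```

```text
down 6.01 [0.5142 0.1036 0.0704] F [-0.78  0.26 -0.49] w 0.0917
grip 6.65 [0.5136 0.1036 0.0696] F [-0.01  0.11  0.95] w 0.0553
lift 7.36 [0.5133 0.1032 0.1248] F [ 0.98 -0.51  0.32] w 0.0551
```

View pics/w2.png

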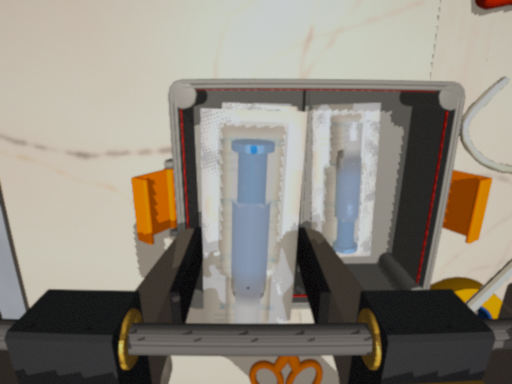

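The pack is held: it sits between the fingers at (250,215), parallel to the box, with the fingers 55 mm apart. Next I'll place it.

```bash
python3 - <<'E'
from h import *
env.movel(B(0,-.031,.125)); env.movel(B(0,-.031,.0555),rate=.08); st('low')
env.pause(.1); effector.release(); st('rel'); env.pause(.2)
env.movel(B(0,-.031,.13)); 
r=R(YB); T=np.array(viewer.camera_info('wrist')['T_tool_cam']); c=r@T[:3,3]
env.movel(np.array([.502-c[0],.058-c[1],.30]),rate=.3)
p,d,s=shot('wrist','w3'); C=cloud('wrist',d,s); np.savez('w3.npz',p=p,c=C); st()
for n in('pack_top','pack_single'): print(n,[(np.round(x['at'],3),round(x['score'],2)) for x in tip_of('wrist',n)[:2]])
n=np.array([-np.sin(YB),np.cos(YB)])
for v in (50,80,110):
  m=[((C[v,u,:2]-OB)@n*1e3,C[v,u,2]*1e3) for u in range(160,340,4)]
  print(v,' '.join(f'{a:.0f}:{b:.0f}' for a,b in m))
E
```

```text
low 9.09 [0.4948 0.0281 0.0559] F [-0.11  0.18  0.72] w 0.055
rel 9.88 [0.4944 0.0279 0.0555] F [-0.11  0.42 -1.28] w 0.092
 11.57 [0.4204 0.0765 0.2983] F [-0.03 -0.05 -0.48] w 0.0919
pack_top [(array([0.499, 0.03 , 0.028]), 0.91), (array([0.534, 0.188, 0.069]), 0.18)]
pack_single []
50 103:68 98:67 97:52 98:29 97:6 92:3 87:3 82:2 76:4 67:28 62:29 54:47 49:53 44:52 39:53 34:52 30:51 25:44 21:30 16:29 12:3 6:3 1:20 -4:28 -9:30 -14:38 -19:50 -23:53 -28:52 -33:54 -38:51 -43:52 -49:38 -55:29 nan:nan -69:2 -74:4 -80:4 -85:6 -91:3 -96:3 -97:25 -97:47 -97:68 -102:66
80 110:50 100:69 97:62 97:42 96:20 94:4 89:3 83:5 78:3 68:28 62:34 55:52 50:54 45:54 40:53 35:53 30:51 26:42 21:30 16:28 12:4 6:1 1:20 -4:29 -10:29 -14:42 -19:51 -24:53 -29:53 -34:52 -39:53 -44:48 -51:29 -56:29 -65:5 -70:5 -76:3 -81:5 -87:4 -92:5 -96:13 -97:36 -97:58 -99:66 -109:49
110 113:49 108:49 98:67 97:51 98:25 97:3 92:1 85:5 80:3 70:28 65:29 57:45 51:52 46:52 41:52 36:52 32:44 27:31 22:29 17:29 12:2 7:3 1:27 -4:29 -10:30 -15:30 -20:49 -25:50 -29:53 -34:52 -40:48 -47:29 -52:30 -58:28 -66:4 -72:3 -78:4 -84:3 -89:4 -95:2 -97:18 -96:47 -97:67 -101:69 -111:49
```

View pics/w3.png

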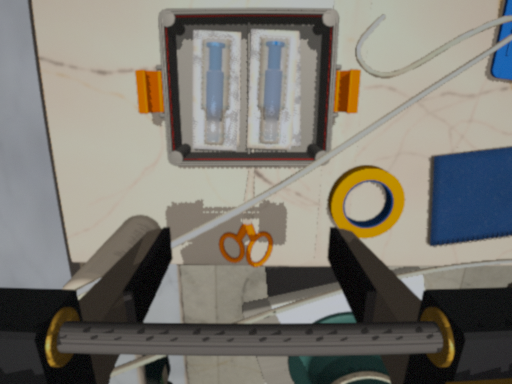

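The top pack now lies on the single pack, card at height 28 and bubble top at 53, centred at y of about -31. That is 11 mm from the single pack. Next is the lid.

```bash
python3 - <<'E'
from h import *
yl=-.325; r=R(yl); T=np.array(viewer.camera_info('wrist')['T_tool_cam']); c=r@T[:3,3]
env.reach(np.array([.499-c[0],-.408-c[1],.30]),r)
p,d,s=shot('wrist','w4'); C=cloud('wrist',d,s); st()
print([(np.round(x['at'],3),round(x['score'],2)) for x in tip_of('wrist','lid_handle')[:2]])
pi=p.astype(int); H=C[...,2]
b=(pi[...,2]>pi[...,0]+50)&(H<.07)&(H>.004)&(np.hypot(C[...,0]-.499,C[...,1]+.408)<.17)
n,l,S,_=cv2.connectedComponentsWithStats(b.astype(np.uint8)); k=1+S[1:,4].argmax(); q=C[l==k]
pl=q[q[:,2]<.025]; print('plate',len(pl),np.median(pl[:,2]),cv2.minAreaRect(pl[:,:2].astype(np.float32)))
h=q[(q[:,2]>.044)]; print('bar',len(h),np.median(h[:,2]),cv2.minAreaRect(h[:,:2].astype(np.float32)),h.mean(0))
t=C[(H>.055)&(np.hypot(C[...,0]-.499,C[...,1]+.408)<.2)]; print('above',len(t),t.mean(0) if len(t) else '')
E
```

```text
13.41 [ 0.4207 -0.3806  0.3004] F [ 0.16 -0.14  0.14] w 0.092
[(array([ 0.501, -0.405,  0.042]), 0.56)]
plate 21024 0.013460553707069028 ((0.5010550022125244, -0.4048260450363159), (0.21420204639434814, 0.19159072637557983), 71.54190063476562)
bar 1146 0.049031894768017864 ((0.5003675818443298, -0.40429672598838806), (0.0173184797167778, 0.09889107942581177), 71.8237075805664) [ 0.50170401 -0.4051167   0.04888457]
above 41811 [ 0.43944558 -0.39377799  0.37417817]
```

View pics/w4.png

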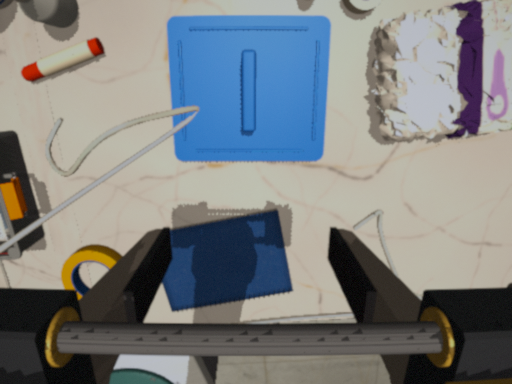

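The cord's kink hangs over the lid's left edge at (195,110), and the handle is at (248,90). I'll get the cord's 3D path near the lid and the box before moving.

```bash
python3 - <<'E'
from h import *
c0,s0=np.cos(YB),np.sin(YB)
C=np.load('w3.npz')['c']
print('w3: box-frame x,y,z of cord')
for u in range(190,512,16):
    v=np.arange(25,262); P=C[v,u]; L=P[:,:2]-OB; x=L@[c0,s0]; y=L@[-s0,c0]
    m=(P[:,2]>.02)&(P[:,2]<.25)&~((abs(x)<.10)&(abs(y)<.135)&(P[:,2]<.085))
    if u>=440: m&=v<200
    for i in np.where(m)[0][::4][:4]: print(u,v[i],np.round([x[i],y[i],P[i,2]],3),end=' ; ')
print()
p,d,s=shot('wrist'); C=cloud('wrist',d,s)
print('w4: world cord')
for u in range(20,205,12):
    v=np.arange(95,245); P=C[v,u]; m=(P[:,2]>.02)&(P[:,2]<.2)
    print(u,[(v[i],*np.round(P[i],3)) for i in np.where(m)[0][::3][:2]])
E
```

```text
w3: box-frame x,y,z of cord
190 231 [-0.135  0.059  0.17 ] ; 190 235 [-0.139  0.059  0.172] ; 190 239 [-0.144  0.06   0.171] ; 206 223 [-0.128  0.043  0.166] ; 206 227 [-0.132  0.043  0.168] ; 206 231 [-0.136  0.043  0.168] ; 222 214 [-0.121  0.027  0.159] ; 222 218 [-0.124  0.027  0.164] ; 222 222 [-0.128  0.027  0.164] ; 238 206 [-0.114  0.011  0.155] ; 238 210 [-0.117  0.011  0.158] ; 238 214 [-0.122  0.011  0.158] ; 254 197 [-0.107 -0.006  0.148] ; 254 201 [-0.109 -0.006  0.153] ; 254 205 [-0.114 -0.006  0.153] ; 270 188 [-0.098 -0.023  0.143] ; 270 192 [-0.101 -0.022  0.149] ; 270 196 [-0.106 -0.023  0.147] ; 286 178 [-0.09  -0.04   0.134] ; 286 182 [-0.092 -0.039  0.142] ; 286 186 [-0.097 -0.04   0.141] ; 302 169 [-0.081 -0.058  0.13 ] ; 302 173 [-0.084 -0.057  0.135] ; 318 159 [-0.071 -0.075  0.125] ; 318 163 [-0.075 -0.075  0.128] ; 334 148 [-0.06  -0.094  0.116] ; 334 152 [-0.064 -0.094  0.12 ] ; 334 156 [-0.068 -0.094  0.12 ] ; 334 196 [-0.147 -0.125  0.022] ; 350 137 [-0.049 -0.114  0.108] ; 350 141 [-0.053 -0.113  0.111] ; 350 145 [-0.058 -0.114  0.11 ] ; 350 177 [-0.118 
[... 2777 characters left out ...]
 (np.int64(120), np.float64(0.511), np.float64(-0.268), np.float64(0.069))]
152 [(np.int64(113), np.float64(0.515), np.float64(-0.282), np.float64(0.056)), (np.int64(116), np.float64(0.511), np.float64(-0.281), np.float64(0.059))]
164 [(np.int64(111), np.float64(0.512), np.float64(-0.294), np.float64(0.046)), (np.int64(114), np.float64(0.509), np.float64(-0.294), np.float64(0.05))]
176 [(np.int64(108), np.float64(0.511), np.float64(-0.307), np.float64(0.033)), (np.int64(111), np.float64(0.508), np.float64(-0.306), np.float64(0.035))]
188 [(np.int64(106), np.float64(0.509), np.float64(-0.322), np.float64(0.024)), (np.int64(109), np.float64(0.505), np.float64(-0.32), np.float64(0.024))]
200 []
```

The cord passes over the lid edge and the box's front-right corner, and nothing I did has shifted it. I'll grasp the lid and lift it slightly while watching the force, which will show whether the cord is solid.

```bash
cat >> h.py <<'E'
YL=-.3206; OL=np.array([.5008,-.4046])
E
python3 - <<'E'
from h import *
r=R(YL)
env.reach(np.array([*OL,.11]),r); env.movel(np.array([*OL,.0245])); st('down')
effector.grasp(45); st('grip')
for z in(.03,.045,.07): env.movel(np.array([*OL,z]),rate=.06); st(z)
p,d,s=shot('scene','s2'); C=cloud('scene',d,s)
pi=p.astype(int)
E
```

```text
down 15.07 [ 0.5016 -0.4051  0.0257] F [ 0.86 -0.1   0.15] w 0.0916
grip 16.18 [ 0.5007 -0.4048  0.0245] F [-0.72 -0.41 -0.12] w 0.0175
0.03 16.43 [ 0.5009 -0.4045  0.0302] F [ 0.35  0.69 -1.81] w 0.0179
0.045 16.82 [ 0.5011 -0.4049  0.0457] F [ 0.36 -0.09 -2.33] w 0.0176
0.07 17.39 [ 0.5008 -0.4048  0.0703] F [-0.53  0.48 -2.13] w 0.0179
```

View pics/s2.png

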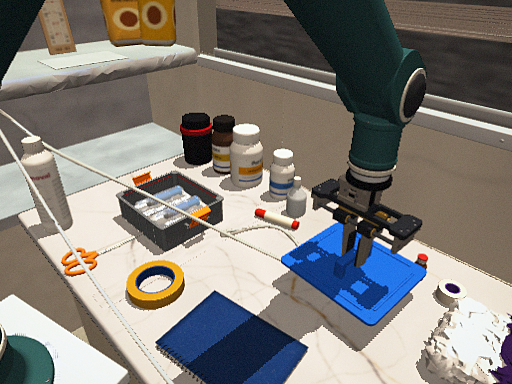

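The cord is only visual: the lid rose straight through it and the wrist shows 2.2 N, which is the lid's weight. Before placing, I'll carry the lid over the box and measure how it sits in the hand with the same camera that measured the box.

```bash
python3 - <<'E'
from h import *
r=R(YB)
env.movel(np.array([*OL,.26]),rate=.3); env.reach(B(0,0,.20),r); env.pause(.3); st('over')
p,d,s=shot('wrist','w5'); C=cloud('wrist',d,s); np.savez('w5.npz',p=p,c=C,tcp=s['ee_pos'],rot=s['tcp_rot'])
Q=(C-s['ee_pos'])@np.array(s['tcp_rot'])   # tool coordinates
pi=p.astype(int)
print('y rot',np.round(s['tcp_rot'],4).tolist())
b=(pi[...,2]>pi[...,0]+50)&(abs(Q[...,1]-.010)<.008)&(np.hypot(Q[...,0],Q[...,2])<.17)
q=Q[b]; print(len(q),np.median(q[:,1]),cv2.minAreaRect(q[:,[0,2]].astype(np.float32)),q.min(0),q.max(0))
# edges by strips
for lo in np.arange(-.09,.09,.015):
    m=(q[:,0]>=lo)&(q[:,0]<lo+.015)
    if m.sum()>20: print('x',round(lo+.0075,4),'z',np.round(np.percentile(q[m,2],[.5,99.5]),4),np.percentile(q[m,2],[.5,99.5]).mean().round(4))
for lo in np.arange(-.09,.09,.03):
    m=(q[:,2]>=lo)&(q[:,2]<lo+.03)
    if m.sum()>20: print('z',round(lo+.015,3),'x',np.round(np.percentile(q[m,0],[.3,99.7]),4))
E
```

```text
over 20.23 [0.5022 0.0575 0.2   ] F [ 0.18  0.17 -2.27] w 0.0177
y rot [[-0.9694, 0.0001, -0.2454], [0.2454, 0.0, -0.9694], [-0.0, -1.0, -0.0]]
71473 0.010953870486403769 ((-0.014711268246173859, -0.0008407458662986755), (0.16283005475997925, 0.21510575711727142), 0.04378374665975571) [-0.09615577  0.00208155 -0.10843204] [0.06669499 0.0141761  0.10670963]
x -0.0825 z [-0.1065  0.1045] -0.001
x -0.0675 z [-0.1067  0.1047] -0.001
x -0.0525 z [-0.1066  0.1048] -0.0009
x -0.0375 z [-0.1067  0.1049] -0.0009
x -0.0225 z [-0.1067  0.1049] -0.0009
x -0.0075 z [-0.1069  0.105 ] -0.001
x 0.0075 z [-0.1069  0.1049] -0.001
x 0.0225 z [-0.1069  0.1051] -0.0009
x 0.0375 z [-0.1071  0.1057] -0.0007
x 0.0525 z [-0.1075  0.1057] -0.0009
x 0.0675 z [-0.0775  0.013 ] -0.0322
z -0.075 x [-0.0957  0.0401]
z -0.045 x [-0.0956  0.04  ]
z -0.015 x [-0.0959  0.0622]
z 0.015 x [-0.0959  0.0621]
z 0.045 x [-0.0957  0.0402]
z 0.075 x [-0.0957  0.0403]
```

View pics/w5.png

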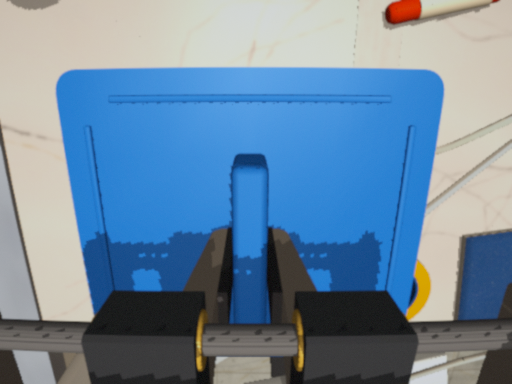

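The lid is square in the hand and centred within 1 mm; the camera sees a +0.9 mm offset in box y, so I'll compensate for that. Now a guarded descent.

```bash
python3 - <<'E'
from h import *
r=R(YB); dy=-.0009
env.movel(B(0,dy,.105),r); st('pre')
z=.105
while z>.0842:
    z-=.003 if z>.095 else .0015
    env.movel(B(0,dy,z),rate=.04); s=env.sense()
    f=s['wrist_force']; print(round(z,4),np.round(s['ee_pos'][2],4),np.round(f,1))
    if f[2]>4 : break
st('end')
E
```

```text
pre 21.07 [0.5024 0.0576 0.1056] F [ 0.03 -0.1  -3.16] w 0.0176
0.102 0.1025 [-0.5 -0.4 -3.1]
0.099 0.0989 [-0.3  0.  -1.9]
0.096 0.0958 [-0.1 -0.2 -3.3]
0.093 0.0928 [ 1.   1.5 -2.2]
0.0915 0.0914 [-0.5  0.2 -2.5]
0.09 0.0899 [-0.  -0.  -1.9]
0.0885 0.0884 [ 0.4  0.  -2.8]
0.087 0.0869 [ 0.2  0.8 -3. ]
0.0855 0.0854 [-0.2 -0.1 -2.7]
0.084 0.0844 [-1.   0.6  3.7]
end 23.57 [0.502  0.0572 0.0844] F [-1.03  0.59  3.7 ] w 0.0176
```

The lid touched down at tip z 0.0844, where a seated lid predicts 0.0845. I'll release it, then shut the clips with closed fingers.

```bash
python3 - <<'E'
from h import *
n=B(0,1,0)[:2]-OB
effector.release(); env.movel(B(0,0,.17),rate=.25); effector.grasp(5); st('closed')
for sg in(1,-1):
    env.reach(B(0,sg*.172,.17),R(YB)); env.movel(B(0,sg*.172,.069),rate=.25)
    y=.160; env.movel(B(0,sg*y,.069)); 
    while y>.1305:
        y-=.002 if y>.138 else .001
        env.movel(B(0,sg*y,.069),rate=.05); s=env.sense(); f=sg*(s['wrist_force'][:2]@n)
        if y<.1405: print(round(y,4),round(sg*((s['ee_pos'][:2]-OB)@n),4),round(f,1))
        if f>9: break
    env.movel(B(0,sg*.165,.069),rate=.25); env.movel(B(0,sg*.165,.17),rate=.25)
r=R(YB); T=np.array(viewer.camera_info('wrist')['T_tool_cam']); c=r@T[:3,3]
env.reach(np.array([.502-c[0],.058-c[1],.30]),r); st('view')
p,d,s=shot('wrist','w6'); C=cloud('wrist',d,s); np.savez('w6.npz',p=p,c=C)
pi=p.astype(int);H=C[...,2]
b=(pi[...,2]>pi[...,0]+50)&(H>.066)&(H<.085)
print('plate',cv2.minAreaRect(C[b][:,:2].astype(np.float32)),np.percentile(H[b],[5,50,95]))
q=C[b]; A=np.c_[q[:,:2]-OB,np.ones(len(q))]; print('plane',np.linalg.lstsq(A,q[:,2],rcond=None)[0])
o=(pi[...,0]>pi[...,2]+70)&(H>.03)&(abs((C[...,:2]-OB)@n)<.17)
for sg in(1,-1):
    y=((C[...,:2]-OB)@n)[o]*sg; h=H[o][y>.06]; y=y[y>.06]
    print('clip',sg,len(y),np.percentile(y,[1,50,99]).round(4),np.percentile(h,[5,50,95]).round(4))
E
```

```text
closed 26.56 [0.502 0.058 0.17 ] F [-0.06  0.14  0.23] w 0.0002
0.14 0.1423 5.2
0.138 0.1412 6.4
0.137 0.1406 7.0
0.136 0.1354 1.2
0.135 0.1337 0.1
0.134 0.1333 1.3
0.133 0.1328 0.2
0.132 0.132 0.5
0.131 0.1311 0.7
0.13 0.1299 0.7
0.14 0.1397 1.1
0.138 0.1376 0.9
0.137 0.1368 1.0
0.136 0.1359 1.1
0.135 0.1349 0.8
0.134 0.1339 0.9
0.133 0.1329 0.1
0.132 0.1319 0.4
0.131 0.1309 -0.1
0.13 0.1299 0.4
view 42.24 [0.4208 0.0758 0.299 ] F [-0.35 -0.42  0.08] w 0.0004
plate ((0.5026182532310486, 0.058372534811496735), (0.21404509246349335, 0.19226087629795074), 75.76715850830078) [0.0720863  0.07347581 0.07514263]
plane [-0.00044964  0.00065176  0.07352703]
clip 1 562 [0.1015 0.1089 0.1166] [0.0788 0.0804 0.0819]
clip -1 561 [0.0992 0.1067 0.1145] [0.0786 0.08   0.0813]
```

View pics/w6.png

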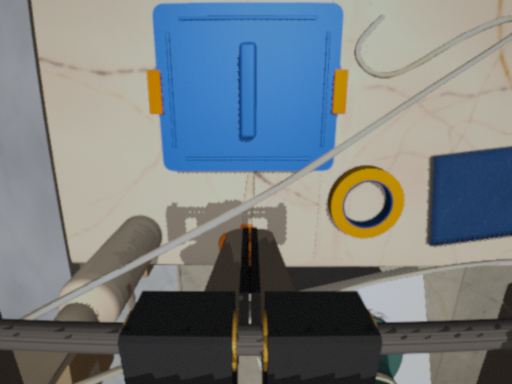

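The lid plate is flat at 73.5 mm and within 1 mm of centre, and both clip lips lie over its edges at (154,92) and (340,91). I'll read the clip angles from the tilt of the lips.

```bash
python3 - <<'E'
from h import *
z=np.load('w6.npz'); pi,C=z['p'].astype(int),z['c']; H=C[...,2]; n=B(0,1,0)[:2]-OB; Y=(C[...,:2]-OB)@n
o=(pi[...,0]>pi[...,2]+70)&(H>.03)&(abs(Y)<.17)
for sg in(1,-1):
    m=o&(Y*sg>.06); m=cv2.erode(m.astype(np.uint8),np.ones((3,3)))>0
    y=Y[m]*sg; h=H[m]; k,b=np.polyfit(y,h,1); r=h-k*y-b; print(sg,m.sum(),'theta',-np.arctan(k),'+-',r.std()/y.std()/len(y)**.5, np.median(h))
w1=np.load('w1.npz')
E
```

```text
1 439 theta 0.1076441659168706 +- 0.010139162206952537 0.08043068197009653
-1 433 theta 0.04219859424681165 +- 0.010320518655285238 0.08005915423303778
```

The lips read about 0.11 and 0.04 rad, too near the 0.12 limit, so I'll push each clip again until it stops firmly.

```bash
python3 - <<'E'
from h import *
n=B(0,1,0)[:2]-OB
for sg in(1,-1):
    env.reach(B(0,sg*.155,.15),R(YB)); env.movel(B(0,sg*.155,.069),rate=.3); env.movel(B(0,sg*.131,.069),rate=.15)
    y=.131
    while y>.121:
        y-=.0015
        env.movel(B(0,sg*y,.069),rate=.08); s=env.sense(); f=sg*(s['wrist_force'][:2]@n)
        print(round(y,4),round(sg*((s['ee_pos'][:2]-OB)@n),4),round(f,1))
        if f>7: break
    env.movel(B(0,sg*.15,.069),rate=.25); env.movel(B(0,sg*.15,.15),rate=.35)
st('t')
r=R(YB); T=np.array(viewer.camera_info('wrist')['T_tool_cam']); c=r@T[:3,3]
env.reach(np.array([.502-c[0],.058-c[1],.30]),r); st('view')
p,d,s=shot('wrist','w7'); C=cloud('wrist',d,s); pi=p.astype(int);H=C[...,2];Y=(C[...,:2]-OB)@n
b=(pi[...,2]>pi[...,0]+50)&(H>.066)&(H<.085); q=C[b]
print('plate',cv2.minAreaRect(q[:,:2].astype(np.float32)),np.linalg.lstsq(np.c_[q[:,:2]-OB,np.ones(len(q))],q[:,2],rcond=None)[0])
o=(pi[...,0]>pi[...,2]+70)&(H>.03)&(abs(Y)<.17)
for sg in(1,-1):
    m=o&(Y*sg>.06); print('range',np.percentile(Y[m]*sg,[1,50,99]).round(4)); m=cv2.erode(m.astype(np.uint8),np.ones((3,3)))>0
    k,_=np.polyfit(Y[m]*sg,H[m],1); print(sg,'theta',-np.arctan(k))
E
```

```text
0.1295 0.1302 -0.3
0.128 0.1284 0.1
0.1265 0.1268 1.5
0.125 0.1266 4.5
0.1235 0.1265 9.0
0.1295 0.1298 0.5
0.128 0.1284 1.8
0.1265 0.1282 5.0
0.125 0.1281 8.6
t 49.36 [ 0.4662 -0.0868  0.1512] F [-0.25 -1.56 -0.13] w 0.0003
view 50.27 [0.4208 0.0759 0.2989] F [-0.08 -0.18  0.01] w 0.0007
plate ((0.5024421215057373, 0.05814972519874573), (0.2142108529806137, 0.1918942630290985), 75.89253234863281) [-0.00039392  0.00057077  0.07353963]
range [0.0984 0.106  0.1137]
1 theta 0.02027506083305995
range [0.098  0.1054 0.1131]
-1 theta 0.027402427206888822
```

Both clips met a hard stop (about 9 N) and now read about 0.02 rad. The lid hasn't moved, so I'm handing in.

```bash
python3 - <<'E'
from h import *
print(workorder.finish_job()); st()
E
```

```text
the job is handed in; nothing more can be done
None
the job is handed in; nothing more can be done
```

The order box is closed: the top pack is re-laid, the lid is seated and both clips are shut. I handed the job in at about 50 s of the 69 s allowed; no verdict was given.

- **Pack:** I gripped the top pack just above the rim and let it drop the last 10 mm onto the single pack. It lies flat there, about 11 mm off the single pack's centre. All pack tops measured about 54 mm or less, below the 58 mm fill line.
- **Lid:** I lowered it with force checks, and it touched down at the predicted height with 3.7 N at the wrist. The last check showed the plate flat (under 0.001 rad), centred within about 1 mm, and turned less than 0.01 rad. Its top measured 73.5 mm, against 74 mm expected.
- **Clips:** The first push left the left clip reading about 0.11 rad, too close to the 0.12 limit. I pushed both again to a firm stop at about 9 N, and they now read about 0.02 and 0.03 rad.
- **Other things on the worktop:** I kept clear of the bystanders, but took no final measurement of them. A cord that crosses the box and lid in the pictures turned out not to be solid: the lid rose through it with only its own weight on the wrist.

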